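Shake out the case with the loose flange and hold it out to the engraver

TASK

Each of the three closed cases in the wooden tray holds a spindle flange; in two it is wedged tight, in one it has come loose. Pick the cases up and shake or rock them well end to end to feel which one rattles, set any other you have lifted gently back in its own place in the tray (do not drop it), and hold the rattling one out to the engraver: level, over the middle of the padded arm rest and about 10 cm above the pad. Leave the glassware and the stone alone, hold only the rattling case out over the pad, and finish while still holding it there, still.

Things in the scene. Friction and masses are not known exactly. Their poses are not given: they have to be found in the camera images.
- tray: fixed wooden tray, 180 (its x, away from the robot) x 400 (its y) mm, floor 8 mm thick, rim 18 mm high; cases 118 mm apart along y. Origin under its centre, on the bench. In each case is a 0.2 kg steel flange: wedged in two of them; in one it is loose and runs about 40 mm either way from the middle along the length, which shifts the moment of the held case by about 0.16 N m from end to end
- case_left: closed aluminium case at the tray's +y end (robot's left), 128 long (its x) x 58 wide (y) x 44 mm high, 0.4 to 0.55 kg, flat in the tray, length along the tray's x; origin at the centre of its underside; latches on the end near the robot. The three look alike. Grip it from above across the 58 mm width at mid-length. If its flange is loose it starts near the middle
- case_middle: closed aluminium case in the middle, 128 long (its x) x 58 wide (y) x 44 mm high, 0.4 to 0.55 kg, flat in the tray, length along the tray's x; origin at the centre of its underside; latches on the end near the robot. The three look alike. Grip it from above across the 58 mm width at mid-length. A loose flange slides freely once the case is tipped end to end over 25 degrees
- case_right: closed aluminium case at the tray's -y end (robot's right), 128 long (its x) x 58 wide (y) x 44 mm high, 0.4 to 0.55 kg, flat in the tray, length along the tray's x; origin at the centre of its underside; latches on the end near the robot. The three look alike. Grip it from above across the 58 mm width at mid-length. Hold firmly, about 40 N. A loose flange stays at its end when levelled
- padded_rest: fixed arm rest left of the tray: timber beam 115 mm wide (its x), 50 mm high, along its y from -80 mm (tray side) to +450 mm; the cream pad, 112 x 170 mm, lies on the end near the tray, top 72 mm above the bench; a block 85 mm high stands on the beam from +250 to +410 mm. Origin on the bench under the pad's centre
- pad_top (a point): centre of the pad's top face, 72 mm above the bench
- tumbler: glass tumbler, bystander, 68 mm across, 85 mm high, beyond the tray; origin at the centre of its base
- vase: heavy amber glass vase, bystander, 88 mm across, 140 mm high, beyond the tray to the left; origin at the centre of its base
- dressing_stone: reddish abrasive stick, bystander, 130 x 30 x 25 mm, lying near the robot on its right; origin at the centre of its underside
There are look-alikes about, which are no part of the job. Leave any orange, red or yellow look-alike of the case_middle alone.

How it is judged:
On the way:
1. the case with the loose flange is held clear of the tray and shaken or rocked until the flange runs to an end of it (((distance between loose_part_c0 and case_left below 0.07 m and contact force between case_left and the fingers above 1 N and z of case_left in the frame of tray above 0.04 m and (x of loose_part_c0 in the frame of case_left above 0.022 m or x of loose_part_c0 in the frame of case_left below -0.022 m)) or (distance between loose_part_c0 and case_middle below 0.07 m and contact force between case_middle and the fingers above 1 N and z of case_middle in the frame of tray above 0.04 m and (x of loose_part_c0 in the frame of case_middle above 0.022 m or x of loose_part_c0 in the frame of case_middle below -0.022 m)) or (distance between loose_part_c0 and case_right below 0.07 m and contact force between case_right and the fingers above 1 N and z of case_right in the frame of tray above 0.04 m and (x of loose_part_c0 in the frame of case_right above 0.022 m or x of loose_part_c0 in the frame of case_right below -0.022 m)))).
At the end, for the whole second after the job is handed in: The case with the loose flange is in the fingers, underside 40 to 180 mm above the pad, centre within 50 mm of the pad's, level to 0.2 rad, still, resting on nothing; the other two lie flat and still within 30 mm and 0.25 rad of where they began (((distance between loose_part_c0 and case_left below 0.07 m and contact force between case_left and the fingers above 1 N and horizontal distance between case_left and pad_top below 0.05 m and z of case_left in the frame of pad_top between 0.04 and 0.18 m and angle between case_left's own z axis and vertical below 0.2 rad and linear speed of case_left below 0.05 m/s and contact force between case_left and padded_rest below 0.1 N and distance of each of case_middle, case_right from where it was at the start of the episode below 0.03 m and angle between each of case_middle, case_right's own z axis and vertical below 0.1 rad and angle between the x axis of each of case_middle, case_right and the x axis of tray, either way round below 0.25 rad and linear speed of each of case_middle, case_right below 0.03 m/s) or (distance between loose_part_c0 and case_middle below 0.07 m and contact force between case_middle and the fingers above 1 N and horizontal distance between case_middle and pad_top below 0.05 m and z of case_middle in the frame of pad_top between 0.04 and 0.18 m and angle between case_middle's own z axis and vertical below 0.2 rad and linear speed of case_middle below 0.05 m/s and contact force between case_middle and padded_rest below 0.1 N and distance of each of case_left, case_right from where it was at the start of the episode below 0.03 m and angle between each of case_left, case_right's own z axis and vertical below 0.1 rad and angle between the x axis of each of case_left, case_right and the x axis of tray, either way round below 0.25 rad and linear speed of each of case_left, case_right below 0.03 m/s) or (distance between loose_part_c0 and case_right below 0.07 m and contact force between case_right and the fingers above 1 N and horizontal distance between case_right and pad_top below 0.05 m and z of case_right in the frame of pad_top between 0.04 and 0.18 m and angle between case_right's own z axis and vertical below 0.2 rad and linear speed of case_right below 0.05 m/s and contact force between case_right and padded_rest below 0.1 N and distance of each of case_left, case_middle from where it was at the start of the episode below 0.03 m and angle between each of case_left, case_middle's own z axis and vertical below 0.1 rad and angle between the x axis of each of case_left, case_middle and the x axis of tray, either way round below 0.25 rad and linear speed of each of case_left, case_middle below 0.03 m/s))); the arm keeps its last pose, push and grip.
It fails at once if a case is dropped or thrown (faster than 0.6 m/s with no finger on it) (linear speed of case_left above 0.6 m/s and contact force between case_left and the fingers below 0.05 N).
It fails at once if a case is dropped or thrown (faster than 0.6 m/s with no finger on it) (linear speed of case_middle above 0.6 m/s and contact force between case_middle and the fingers below 0.05 N).
It fails at once if a case is dropped or thrown (faster than 0.6 m/s with no finger on it) (linear speed of case_right above 0.6 m/s and contact force between case_right and the fingers below 0.05 N).
It fails at once if a tightly packed case is held out over the pad ((not (distance between loose_part_c0 and case_left below 0.07 m) and horizontal distance between case_left and pad_top below 0.08 m) or (not (distance between loose_part_c0 and case_middle below 0.07 m) and horizontal distance between case_middle and pad_top below 0.08 m) or (not (distance between loose_part_c0 and case_right below 0.07 m) and horizontal distance between case_right and pad_top below 0.08 m)).
It fails at once if the tumbler, the vase or the stone is disturbed (moved over 20 mm) (distance of any of tumbler, vase, dressing_stone from where it was at the start of the episode above 0.02 m).
It also fails if it takes over 72 s, if anything falls off the work surface, if the arm or the gripper's body presses on something with over 40 N, if the wrist force passes 120 N, or if a joint passes its speed limit or range.

ROBOT

A 6-joint arm with a two-finger parallel gripper is mounted at the origin on the work surface. World frame = base frame: x ahead of the robot, y to its left, z up, the work surface at z = 0. Lengths are in m, angles in rad, forces in N, time in s.
With the tool pointing down it reaches from about 0.3 to 0.875 m from the base axis. Payload 6.4 kg.
Tool frame: the origin (TCP) lies midway between the tips of the shut fingers; the grasp point (between the pads) lies 19 mm behind it (env.pinch_z is the distance from the TCP to the grasp point, in m); x points along the fingers, z is the direction in which the jaws open and shut, and the axes are right-handed (so a half turn about x gives the same grasp; the last joint's range is limited). The gripper opens to 88 mm and grips with 3 to 60 N. Pads are 18 mm wide; open, the fingers measure 123 mm over their backs; the gripper's body (75 mm by 187 mm) begins 45 mm behind the grasp point.
Start: joints at [0.898, 0.181, 1.607, -0, 1.354, -0.206], TCP at [0.259, 0.514, 0.2] pointing down, gripper open.
Joint ranges: [-2.99, 2.99], [-0.89, 2.07], [0.3, 2.58], [-1.14, 4.28], [0, 2.63], [-3.12, 3.12]. Speed limits (rad/s): [2.57, 2.57, 3.01, 3.14, 3.14, 3.14].

INTERFACE

Orientations are given as a rotation vector (axis times angle).
In Python, from rig import env gives the robot as it stands. The module is installed in compiled form; this text tells all that it offers. Calls block until the motion is done:
- env.movep(position, orientation): joint-space move of the TCP to a pose.
- env.movel(position, rot=None, vel=0.15, guard=None): straight line of the TCP; rot=None keeps the orientation; vel is the mean speed in m/s. With guard (N) it stops when the force on the tool has changed by that much, and returns True; else False.
- env.goto_joints(angles): joint-space move.
- env.move_gripper(opening, newtons=None): opening from 0.0 (shut) to 1.0 (fully open); newtons is the grip in N (None keeps the last); returns when the fingers have stopped.
- env.dwell(seconds).
- env.solve_ik(position, orientation): joint angles nearest the present ones, or None.
- env.get_image(name): name is "scene" or "top" or "wrist"; returns the picture (480x640x3 uint8, red, green, blue); there is no depth.
- env.camera_model(name): a dict with "fx", "fy", "cx", "cy" (pixels), "R" (3x3) and "t" (3): a world point X has camera coordinates R X + t. Camera axes: x right, y down, z forward; pixel columns grow to the right and rows downward; lengths in m; the calibration is good to about 2 mm. The wrist camera is an equidistant fisheye: a pixel r from the principal point sees the ray r / f radians off the axis. A picture is of the moment at which its call begins: read the wrist's pose just before it. camera_model takes no time and is no camera call; for the wrist camera it gives the pose at the moment of the call.
A pose or a line that the arm cannot do raises env.PlanningError and nothing moves.
- env.job_done(): hands the job in, once; it reports no verdict.
Trained networks look in the newest picture that a camera, given by its name, has taken for a name from the list of things; names that differ only in an ending like _2 or _b are one class to them, and where a whole thing is asked for, a point or a joint stands for the part that bears it (a point fixed in the world has none). Each returns a list of dicts, best first, with "confidence" (0 to 1); they miss things now and then, are a little off and sometimes report something else, mostly with a low value. They report only what shows in the picture. A call takes as long as a camera call. They do not tell look-alikes from the thing itself.
- env.regions_of(camera, thing): "mask" (480x640 bool, what is visible of it).
- env.place_of(camera, thing): "centre" ([x, y, z] in m, in world coordinates, good to about 4 mm: a listed point, or the origin of a listed thing).
Readings, each from a call of its own:
- env.read_t(): time.
- env.read_joint_positions(): joint angles.
- env.read_dq(): joint speeds.
- env.read_effort(): joint torques, N m.
- env.read_tcp_pos(): TCP position.
- env.read_tcp_rot(): TCP orientation.
- env.read_wrist_force(): force on the tool from outside, world axes, zero at the start.
- env.read_torque(): the same for the moment, N m.
- env.read_opening(): opening from 0.0 (shut) to 1.0 (fully open).
Only numpy, scipy, OpenCV 4.12 (cv2) and the standard library are available. Lean on these libraries where they do the work, as an engineer would, in place of code of your own. Each camera call takes 0.05 s, during which the arm holds its last target. There are 200 camera calls.

## Working session

There is one attempt and no reset: what is moved stays moved. The work goes in short steps, each a Python script; the robot and the scene stay as the last script left them, time stands still between calls to the robot, and variables do not carry over. Pictures are saved under pics/ and viewed, about 8 in all and at most 12, crops included, and the job is handed in when it is done.

```bash
mkdir -p pics
python3 - <<'E'
from rig import env
import cv2,numpy as np
ims=[]
for c in("top","scene"):
    im=env.get_image(c);cv2.imwrite(f"pics/{c}0.png",im[:,:,::-1])
    for n in("tray","case_left","case_middle","case_right","padded_rest","pad_top","tumbler","vase","dressing_stone"):
        print(c,n,[(np.round(d["centre"],3).tolist(),round(d["confidence"],2)) for d in env.place_of(c,n)][:5])
print(env.read_t(),env.read_tcp_rot(),env.pinch_z)
m=env.camera_model("top");print(m)
E
```

```text
top tray [([0.522, -0.103, 0.004], 0.86)]
top case_left [([0.5, 0.011, 0.008], 0.6)]
top case_middle [([0.682, -0.454, -0.003], 0.98), ([0.343, 0.226, -0.002], 0.92), ([0.782, -0.253, -0.0], 0.88), ([0.496, -0.424, 0.004], 0.87), ([0.521, -0.097, 0.014], 0.85)]
top case_right [([0.556, -0.208, 0.007], 0.82)]
top padded_rest [([0.512, 0.294, 0.002], 0.68)]
top pad_top [([0.508, 0.293, 0.076], 0.72), ([0.512, 0.294, 0.004], 0.45)]
top tumbler [([0.776, -0.078, 0.001], 0.58), ([0.521, -0.099, 0.001], 0.21)]
top vase [([0.729, 0.193, -0.007], 0.69)]
top dressing_stone [([0.5, 0.011, 0.012], 0.22), ([0.521, -0.096, 0.013], 0.16)]
scene tray [([0.528, -0.103, 0.003], 0.77)]
scene case_left [([0.505, 0.008, 0.009], 0.94)]
scene case_middle [([0.334, 0.222, -0.003], 0.97), ([0.785, -0.254, -0.004], 0.94), ([0.497, -0.427, -0.001], 0.67), ([0.684, -0.454, -0.001], 0.58), ([0.524, -0.097, 0.008], 0.57)]
scene case_right [([0.556, -0.21, 0.006], 0.65)]
scene padded_rest [([0.511, 0.296, 0.001], 0.9)]
scene pad_top [([0.511, 0.294, 0.071], 0.69)]
scene tumbler [([0.78, -0.08, -0.003], 0.98)]
scene vase []
scene dressing_stone [([0.554, -0.214, 0.006], 0.57)]
1.0 [-0.85888371  1.39460268  0.8588349 ] 0.0187
{'fx': 441.4722826608796, 'fy': 441.4722826608796, 'cx': 322.5899405045179, 'cy': 236.9867334176688, 'R': array([[-0.00730286, -0.9997708 ,  0.02012517],
       [-0.98869726,  0.00420519, -0.14986674],
       [ 0.14974776, -0.02099216, -0.98850136]]), 't': array([-0.07111738,  0.50920277,  1.08414368])}
```

View pics/top0.png

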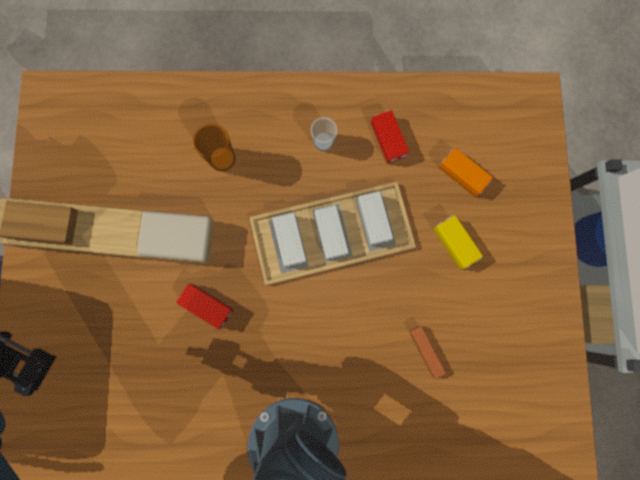

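View pics/scene0.png

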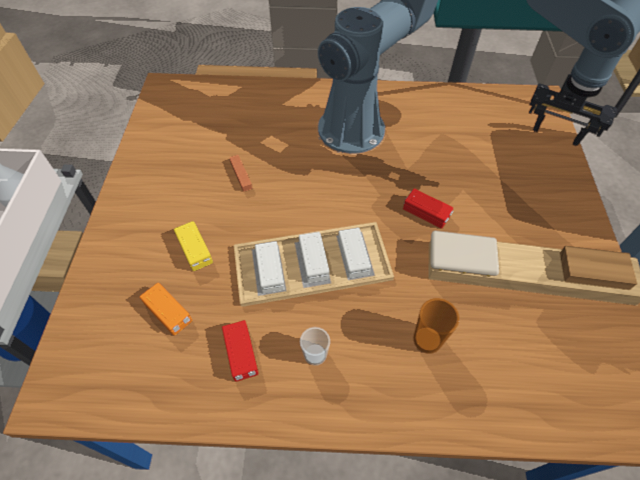

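Three silver cases lie in the tray, top-view pixels: left (288,241), middle (331,232), right (375,220). The red (204,306), red (389,137), orange (466,172) and yellow (458,242) boxes are look-alikes to leave alone. I'll refine the case poses and confirm them in a crop.

```bash
cat > h.py <<'E'
from rig import env
import cv2,numpy as np
from scipy.spatial.transform import Rotation as Ro
def unproj(uv,z,c="top"):
    m=env.camera_model(c);R,t=m["R"],m["t"]
    d=np.array([(uv[0]-m["cx"])/m["fx"],(uv[1]-m["cy"])/m["fy"],1])@R   # R^T d
    o=-R.T@t
    return o+d*(z-o[2])/d[2]
def proj(X,c="top"):
    m=env.camera_model(c);p=m["R"]@X+m["t"];return np.array([m["fx"]*p[0]/p[2]+m["cx"],m["fy"]*p[1]/p[2]+m["cy"]])
E
python3 - <<'E'
from h import *
im=cv2.imread("pics/top0.png");hsv=cv2.cvtColor(im,cv2.COLOR_BGR2HSV)
m=((hsv[...,1]<45)&(hsv[...,2]>150)).astype(np.uint8)
m[:, :262]=0;m[:,405:]=0;m[:180]=0;m[290:]=0
n,l,s,c=cv2.connectedComponentsWithStats(m)
for i in range(1,n):
    if s[i,4]<300: continue
    pts=np.argwhere(l==i)[:,::-1].astype(float)
    w=np.array([unproj(p,0.052)[:2] for p in pts]).astype(np.float32)
    r=cv2.minAreaRect(w*1000);b=cv2.boxPoints(r)/1000
    e=max((b[1]-b[0],b[2]-b[1]),key=np.linalg.norm);yaw=np.arctan2(e[1],e[0])
    print(s[i],"ctr",np.round(r[0],1),np.round(r[1],1),"yaw",yaw, "mean",w.mean(0))
    q=np.array([proj(np.r_[x,0.052]) for x in b]);cv2.polylines(im,[np.round(q*8).astype(int)],True,(0,0,255),1,shift=3)
cv2.imwrite("pics/crop1.png",cv2.resize(im[170:300,240:430],None,fx=4,fy=4,interpolation=cv2.INTER_CUBIC))
E
```

```text
[ 358  191   34   53 1155] ctr [ 557.2 -205.6] [127.3  60.8] yaw 0.2370449 mean [ 0.55687314 -0.20569482]
[ 315  205   33   54 1145] ctr [521.9 -93.4] [128.2  58.1] yaw 0.2388322 mean [ 0.52132654 -0.09375129]Traceback (most recent call last):
  File "<stdin>", line 9, in <module>
  File "h.py", line 5, in unproj
    m=env.camera_model(c);R,t=m["R"],m["t"]
ValueError: time passes only in moves, steps and waits
```

```bash
sed -i 's/^def unproj/CM={c:env.camera_model(c) for c in ("top","scene")}\ndef unproj/; s/env.camera_model(c);/CM[c];/' h.py
python3 - <<'E'
from h import *
im=cv2.imread("pics/top0.png");hsv=cv2.cvtColor(im,cv2.COLOR_BGR2HSV)
m=((hsv[...,1]<45)&(hsv[...,2]>150)).astype(np.uint8)
m[:, :262]=0;m[:,405:]=0;m[:180]=0;m[290:]=0
n,l,s,c=cv2.connectedComponentsWithStats(m)
for i in range(1,n):
    if s[i,4]<300: continue
    pts=np.argwhere(l==i)[:,::-1].astype(float)
    w=np.array([unproj(p,0.052)[:2] for p in pts]).astype(np.float32)
    r=cv2.minAreaRect(w*1000);b=cv2.boxPoints(r)/1000
    e=max((b[1]-b[0],b[2]-b[1]),key=np.linalg.norm);yaw=np.arctan2(e[1],e[0])
    print(s[i],"ctr",np.round(r[0],1),np.round(r[1],1),"yaw",yaw, "mean",w.mean(0))
    q=np.array([proj(np.r_[x,0.052]) for x in b]);cv2.polylines(im,[np.round(q*8).astype(int)],True,(0,0,255),1,shift=3)
cv2.imwrite("pics/crop1.png",cv2.resize(im[170:300,240:430],None,fx=4,fy=4,interpolation=cv2.INTER_CUBIC))
E
```

```text
[ 358  191   34   53 1155] ctr [ 557.2 -205.6] [127.3  60.8] yaw 0.2370449 mean [ 0.55687314 -0.20569482]
[ 315  205   33   54 1145] ctr [521.9 -93.4] [128.2  58.1] yaw 0.2388322 mean [ 0.52132654 -0.09375129]
[ 272  213   33   53 1140] ctr [502.6  12.6] [127.6  57.4] yaw 0.23305228 mean [0.50243956 0.01235853]
```

View pics/crop1.png

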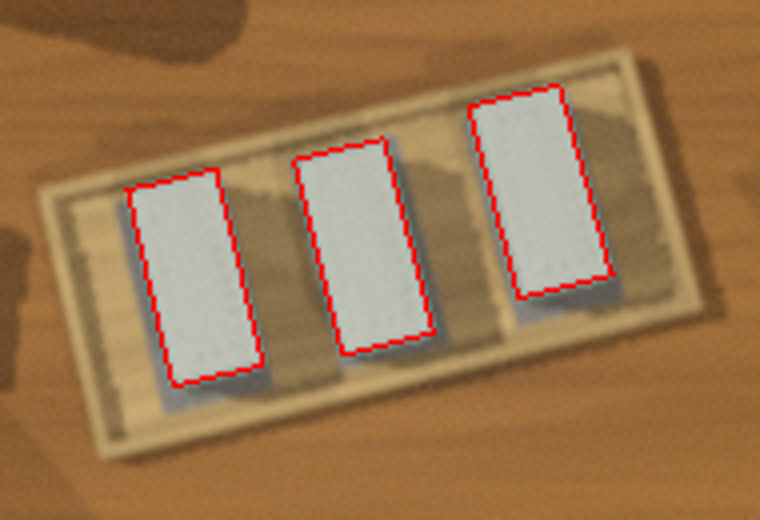

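```bash
cat >> h.py <<'E'
YAW=0.236
C=dict(left=(.5025,.011),middle=(.5218,-.095),right=(.5566,-.2072))
ty=np.array([-np.sin(YAW),np.cos(YAW),0])
def rot(tilt=0,flip=1,yaw=YAW):
    y=np.array([-np.sin(yaw),np.cos(yaw),0]);x=np.array([0,0,-1.]);z=y*flip
    return Ro.from_rotvec(y*tilt)*Ro.from_matrix(np.c_[x,np.cross(z,x),z])
def pose(p,tilt=0,flip=1,yaw=YAW):
    r=rot(tilt,flip,yaw);return np.array(p)+r.apply([env.pinch_z,0,0]),r.as_rotvec()
def moment():
    env.dwell(.4);a=[]
    for _ in range(6): a.append(np.r_[env.read_torque()@ty,env.read_wrist_force()]);env.dwell(.03)
    return np.round(np.mean(a,0),3)
def grab(n,flip,z=.038):
    c=C[n];env.move_gripper(.85,45)
    env.movep(*pose((*c,.16),0,flip));env.movel(pose((*c,z))[0],vel=.12)
    env.move_gripper(0,45);print("open",env.read_opening(),"t",env.read_t())
def rock(n,flip,h=.26,a=.7):
    c=C[n];env.movel(pose((*c,h))[0],vel=.12);M=[moment()]
    for s in(a,-a):
        env.movep(*pose((*c,h),s,flip));env.dwell(.4);env.movep(*pose((*c,h),0,flip));M.append(moment())
    for m in M: print(m)
    print("open",env.read_opening(),"t",env.read_t())
def back(n,z=.038):
    c=C[n];env.movel(pose((*c,z+.012))[0],vel=.15)
    print("hit",env.movel(pose((*c,z-.002))[0],vel=.03,guard=6),env.read_tcp_pos()[2]+env.pinch_z)
    env.move_gripper(.85,45);env.movel(pose((*c,.13))[0],vel=.12);print("t",env.read_t())
E
python3 - <<'E'
from h import *
for f in(1,-1):
    for n in C:
        for z,t in((.16,0),(.038,0),(.26,0),(.26,.7),(.26,-.7)):
            q=env.solve_ik(*pose((*C[n],z),t,f));print(f,n,z,t,None if q is None else np.round(q,2))
    q=env.solve_ik(*pose((.510,.294,.2),0,f,0));print("pad",None if q is None else np.round(q,2))
print(env.read_t())
E
```

```text
1 left 0.16 0 [-0.21  0.08  1.84  0.    1.22 -2.02]
1 left 0.038 0 [-0.21  0.27  1.91  0.    0.96 -2.02]
1 left 0.26 0 [-0.21 -0.02  1.74  0.    1.42 -2.02]
1 left 0.26 0.7 [-0.08  0.51  1.25 -0.23  2.04 -1.92]
1 left 0.26 -0.7 [-0.54 -0.52  2.28  0.6   0.93 -2.6 ]
1 middle 0.16 0 [-0.4   0.14  1.78  0.    1.22 -2.21]
1 middle 0.038 0 [-0.4   0.32  1.84  0.    0.97 -2.21]
1 middle 0.26 0 [-0.4   0.05  1.67  0.    1.42 -2.21]
1 middle 0.26 0.7 [-0.22  0.55  1.19 -0.32  2.02 -2.08]
1 middle 0.26 -0.7 [-0.78 -0.35  2.18  0.7   1.02 -2.87]
1 right 0.16 0 [-0.56  0.28  1.61  0.    1.25 -2.36]
1 right 0.038 0 [-0.56  0.44  1.68  0.    1.02 -2.36]
1 right 0.26 0 [-0.56  0.19  1.51  0.    1.44 -2.36]
1 right 0.26 0.7 [-0.35  0.66  1.02 -0.41  2.03 -2.24]
1 right 0.26 -0.7 [-0.91 -0.11  1.98  0.73  1.07 -3.02]
pad [ 0.32  0.23  1.59  0.    1.32 -1.25]
-1 left 0.16 0 [-0.21  0.08  1.84  0.    1.22  1.12]
-1 left 0.038 0 [-0.21  0.27  1.91  0.    0.96  1.12]
-1 left 0.26 0 [-0.21 -0.02  1.74  0.    1.42  1.12]
-1 left 0.26 0.7 [-0.08  0.51  1.25 -0.23  2.04  1.22]
-1 left 0.26 -0.7 [-0.54 -0.52  2.28  0.6   0.93  0.54]
-1 middle 0.16 0 [-0.4   0.14  1.78  0.    1.22  0.93]
-1 middle 0.038 0 [-0.4   0.32  1.84  0.    0.97  0.93]
-1 middle 0.26 0 [-0.4   0.05  1.67  0.    1.42  0.93]
-1 middle 0.26 0.7 [-0.22  0.55  1.19 -0.32  2.02  1.06]
-1 middle 0.26 -0.7 [-0.78 -0.35  2.18  0.7   1.02  0.27]
-1 right 0.16 0 [-0.56  0.28  1.61  0.    1.25  0.78]
-1 right 0.038 0 [-0.56  0.44  1.68  0.    1.02  0.78]
-1 right 0.26 0 [-0.56  0.19  1.51  0.    1.44  0.78]
-1 right 0.26 0.7 [-0.35  0.66  1.02 -0.41  2.03  0.91]
-1 right 0.26 -0.7 [-0.91 -0.11  1.98  0.73  1.07  0.12]
pad [ 0.32  0.23  1.59 -0.    1.32  1.89]
1.0
```

Run:
```python
from h import *
grab("left",-1); rock("left",-1)
```

```text
open 0.0025602257921304218 t 5.7333
[ 0.148  0.483 -0.13  -0.388]
[0.145 0.413 0.292 0.004]
[ 0.172 -0.251  0.045  0.075]
open 0.004580816573177072 t 12.9333
```

The fingers closed on nothing, so I'll look.

Run:
```python
from h import *
print(env.read_tcp_pos(),Ro.from_rotvec(env.read_tcp_rot()).as_matrix().round(2).tolist(),env.read_opening())
a=env.get_image("scene");b=env.get_image("wrist")
print([(np.round(d["centre"],3).tolist(),round(d["confidence"],2)) for d in env.place_of("scene","case_left")][:3])
cv2.imwrite("pics/s2.png",np.hstack([cv2.resize(a[150:350,180:480],(450,300)),cv2.resize(b,(350,262+38))])[:,:,::-1])
```

```text
[0.50245332 0.01087239 0.24146943] [[0.0, 0.97, 0.23], [0.0, 0.23, -0.97], [-1.0, 0.0, 0.0]] 0.004580816573177072
[([0.506, 0.007, 0.007], 0.65)]
```

View pics/s2.png

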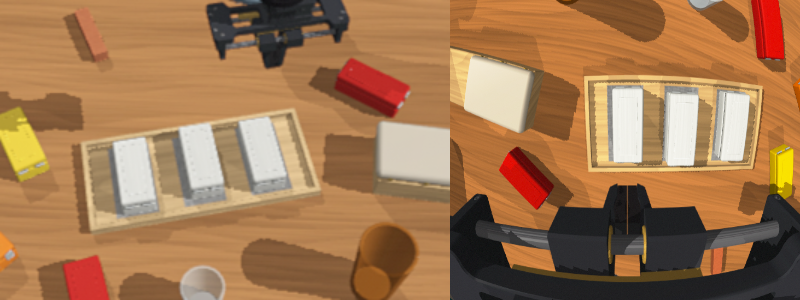

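Run:
```python
from h import *
m=env.camera_model("wrist");print({k:np.round(v,3).tolist() for k,v in m.items()})
env.get_image("wrist")
for n in("case_left","case_middle","case_right","tray","pad_top"):
    print(n,[(np.round(d["centre"],3).tolist(),round(d["confidence"],2)) for d in env.place_of("wrist",n)][:4])
def pw(X):
    p=m["R"]@X+m["t"];th=np.arctan2(np.hypot(p[0],p[1]),p[2]);k=m["fx"]*th/np.hypot(p[0],p[1]);return np.round([m["cx"]+k*p[0],m["cy"]+k*p[1]])
for n,c in C.items(): print(n,pw(np.r_[c,.052]),proj(np.r_[c,.052],"scene"))
p=env.read_tcp_pos();print("tcp",p,pw(p),proj(p,"scene"),env.read_joint_positions())
```

```text
{'fx': 371.648, 'fy': 371.648, 'cx': 323.812, 'cy': 242.597, 'R': [[0.234, -0.972, -0.0], [-0.922, -0.222, 0.317], [-0.308, -0.074, -0.948]], 't': [-0.108, 0.409, 0.585]}
case_left [([0.501, 0.007, 0.009], 0.91)]
case_middle [([0.52, -0.096, 0.003], 0.93), ([0.338, 0.22, -0.0], 0.91), ([0.497, -0.426, 0.0], 0.88), ([0.783, -0.259, -0.002], 0.69)]
case_right [([0.558, -0.209, 0.006], 0.58)]
tray []
pad_top [([0.512, 0.291, 0.069], 0.84)]
left [323. 204.] [354.47092827 247.16417126]
middle [425. 210.] [313.79424258 251.82903867]
right [521. 206.] [269.4976781  261.59976314]
tcp [0.50251357 0.01104228 0.2412431 ] [322. 280.] [359.59593071 202.39083029] [-2.14622733e-01 -1.75111243e-02  1.73586838e+00  3.95411477e-05
  1.42332821e+00  1.12006121e+00]
```

Run:
```python
from h import *
c=C["left"];print(env.move_gripper(.85,45),env.read_opening())
print(env.movel(pose((*c,.038))[0],vel=.12,guard=8),env.read_tcp_pos(),env.read_wrist_force(),env.read_opening())
b=env.get_image("wrist");a=env.get_image("scene")
p=env.read_tcp_pos();print(proj(p,"scene"))
cv2.imwrite("pics/w3.png",np.hstack([cv2.resize(a[150:330,270:450],(480,480)),b[:,160:480]])[:,:,::-1])
```

```text
False 0.8481472185375621
False [0.50304124 0.01090473 0.01989158] [-0.64898188  0.18807008 -0.56116304] 0.8516834054483052
[353.69969377 253.80756065]
```

View pics/w3.png

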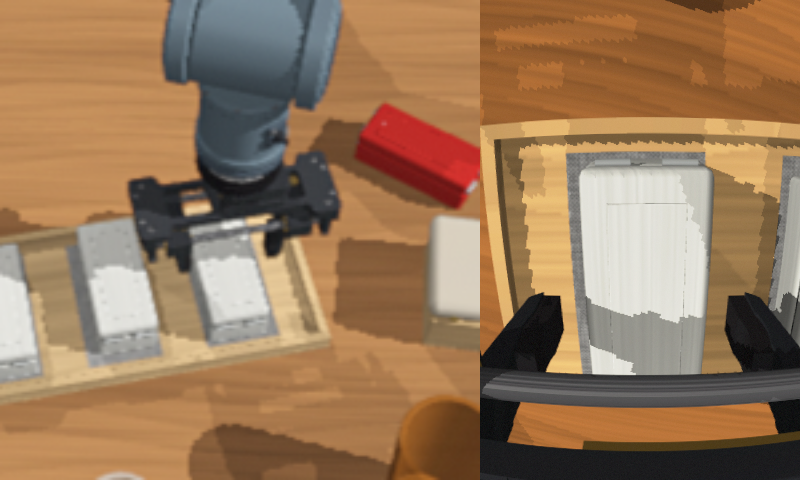

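Run:
```python
from h import *
m=env.camera_model("wrist");X=env.read_tcp_pos();ax=Ro.from_rotvec(env.read_tcp_rot()).apply([1,0,0])
def pw(X):
    p=m["R"]@X+m["t"];th=np.arctan2(np.hypot(p[0],p[1]),p[2]);k=m["fx"]*th/np.hypot(p[0],p[1]);return np.round([m["cx"]+k*p[0],m["cy"]+k*p[1]])
z=Ro.from_rotvec(env.read_tcp_rot()).apply([0,0,1])
for s in(0,.01,.02,.03,.04): print(s,pw(X-ax*s),pw(X-ax*s+z*.0375),proj(X-ax*s,"scene"),proj(X-ax*s+z*.0375,"scene"),proj(X-ax*s-z*.0375,"scene"))
for d in(.01,.005,.0):
    h=env.movel([X[0],X[1],d],vel=.03,guard=5);print(d,h,env.read_tcp_pos(),env.read_wrist_force())
    if h: break
```

```text
0 [322. 280.] [390. 279.] [353.69969377 253.80756065] [340.05073529 256.06037448] [367.25581221 251.57007044]
0.01 [322. 288.] [393. 287.] [353.9273974  251.81423634] [340.18827858 254.07518984] [367.57244449 249.56876358]
0.02 [321. 296.] [397. 296.] [354.15814528 249.79426261] [340.3276671  252.06337252] [367.89329535 247.5407928 ]
0.03 [321. 306.] [400. 305.] [354.39199886 247.74710146] [340.46893826 250.02438295] [368.21844965 245.48562166]
0.04 [321. 317.] [405. 315.] [354.62902128 245.67220028] [340.61213043 247.95766689] [368.54799456 243.40269922]
0.01 False [0.50264465 0.01096199 0.00964427] [-0.01403814 -1.0420029   0.53344926]
0.005 False [0.50269171 0.01096133 0.00473331] [-0.2940738   0.63301976 -0.53699982]
0.0 False [ 5.02713229e-01  1.09730583e-02 -2.55522998e-04] [-0.2917015  -0.30477517 -0.21736496]
```

Run:
```python
from h import *
print(env.movel([.5026,.011,-.005],vel=.03,guard=5),env.read_wrist_force())
env.move_gripper(0,45);print(env.read_opening(),env.read_wrist_force(),env.read_t())
```

```text
False [0.59651367 0.0145685  0.18356862]
0.6569682647367356 [ 0.82626115 -1.43648369 -0.01525398] 18.4583
```

```bash
sed -i 's/z=.038/z=.0137/' h.py
python3 - <<'E'
from h import *
rock("left",-1,h=.23)
E
```

```text
[ 0.155 -0.105 -0.014 -4.041]
[ 0.23  -0.135 -0.141 -4.202]
[ 0.06   0.304  0.027 -4.187]
open 0.6550613723102428 t 25.6583
```

The moment swings 0.155 → 0.23 → 0.06 N m, a 0.17 N m end-to-end shift. The empty run moved less than 0.03. So the left case is the rattling one, and I'll take it to the pad.

Run:
```python
from h import *
env.movel([.5105,.2935,.211],vel=.15);env.movel([.5105,.2935,.159],vel=.08);env.dwell(.5)
a=env.get_image("scene");L=[(np.round(d["centre"],3).tolist(),round(d["confidence"],2)) for d in env.place_of("scene","case_left")][:3]
print(L,[(np.round(d["centre"],3).tolist(),round(d["confidence"],2)) for d in env.place_of("scene","pad_top")][:2])
t=env.get_image("top")
print(env.read_tcp_pos(),env.read_wrist_force(),env.read_torque()@ty,env.read_opening(),env.read_t())
P=proj(np.r_[.5105,.2935,.172],"scene");print(P)
cv2.imwrite("pics/f.png",np.hstack([cv2.resize(a[100:340,300:540],(480,480)),cv2.resize(t[150:310,140:247],(320,480))])[:,:,::-1])
```

```text
[([0.511, 0.294, 0.17], 0.57)] [([0.514, 0.293, 0.072], 0.66)]
[0.51046631 0.29349812 0.15897332] [-0.57316895  0.32385961 -3.70943665] 0.08125769353257375 0.6535207829544349 29.1917
[475.58323791 227.27769066]
```

View pics/f.png

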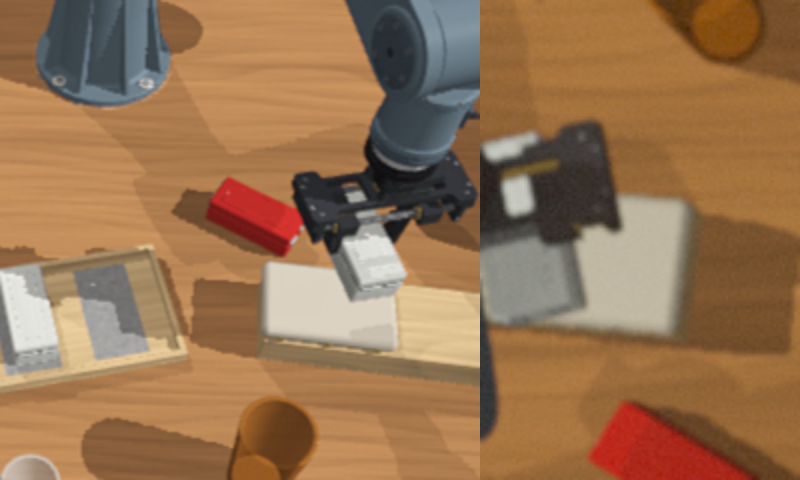

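Run:
```python
from h import *
im=cv2.imread("pics/f.png")
R=Ro.from_euler("z",YAW)
B=np.array([[x,y,z] for z in(0,.044) for x,y in((-.064,-.029),(.064,-.029),(.064,.029),(-.064,.029))])
for c,(ox,oy,k,sh) in dict(scene=(300,100,2,0),top=(140,150,3,480)).items():
    q=np.array([proj(R.apply(b)+[.5105,.2935,.172],c) for b in B]);q=(q-[ox,oy])*k+[sh,0]
    for s in(q[:4],q[4:]): cv2.polylines(im,[np.round(s).astype(int)],True,(0,0,255) if s is not q[4:] else (0,255,0),1)
cv2.imwrite("pics/g.png",im)
```

```text
(no output)
```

View pics/g.png

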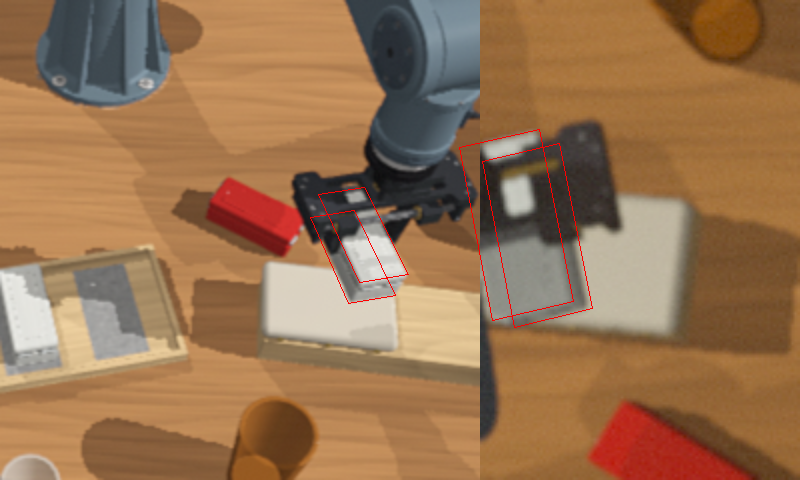

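Run:
```python
from h import *
print(env.read_tcp_pos(),env.read_dq().round(3) if hasattr(env.read_dq(),'round') else env.read_dq(),env.read_opening());env.job_done()
```

```text
[0.51046631 0.29349812 0.15897332] [-0.001  0.001  0.    -0.001 -0.001 -0.   ] 0.6535207829544349
the job is handed in; nothing more can be done
```

I found the loose flange in the left case, and that case is now held still over the middle of the pad. The job was handed in at about 29 s.

- **Finding it:** rocking the left case moved its levelled moment from 0.155 to 0.23 to 0.06 N m. That swing of about 0.17 N m matches the 0.16 expected for a loose flange. I didn't need to touch the middle and right cases.
- **Last checks:** the vision network put the case at (0.511, 0.294, 0.170), which is about 3 mm from the pad centre and 98 mm above it. The opening was 0.65 (about 58 mm), the wrist force about 3.7 N downward and the joints still. A box outline drawn over the pictures showed the case level to roughly 0.1 rad or better.

**What disagreed:** my first grasp closed on nothing, just above the lid or off its top edge, though the case did not move. The fingertips turned out to be roughly 20–30 mm higher than the reported TCP. I confirmed this by lowering past the tray floor height with a force guard and feeling no contact, then grasped that much lower. The networks and my own camera measurements differed by about 3 mm, which did not matter here.

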